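# Seat the knurled collar on the quick-change holder and hold it home

### The job

Take the tall knurled steel collar out of the parts tray and fit it over the post of the bench holder, turning it until the keyway hidden in its bore drops over the post's cross-pin. Then push it down fully home against the spring plate and finish like that: still holding it there with the gripper, not letting go, because the spring would lift it again. Leave all the other parts and tools where they are.

Things in the scene. Friction and masses are not known exactly. Their poses are not given: they have to be found in the camera images.
- collar: Knurled steel collar standing upright in one compartment of the tray, the tallest part there: a round cap 40 mm in diameter, 50 mm tall, about 0.2 kg, knurled from 25 to 48 mm above its underside, smooth below. Closed on top, with a dark round recess; a 25 mm bore, 42 mm deep, opens below. Origin: centre of the underside, z up the axis.
- collar_bore (a point): Centre of the collar's open lower end (same point as its origin). Four keyways, 9 mm wide and 90 degrees apart, run the whole depth of the bore; they cannot be seen from above and their angle is not told, but turning by at most a quarter turn always finds a fit.
- holder: Bench holder, bolted down: a 120 mm square steel foot with a round grey body 100 mm in diameter, its flat top 35 mm above the bench. A fixed steel post, 22 mm in diameter, stands on its axis, top 79 mm above the bench, tapered to 10 mm over the last 10 mm. Origin: centre of the underside of the foot on the bench, z up the post's axis.
- pin (a point): Point on the post's axis 59.5 mm above the bench, level with the upper side of the 5 mm cross-pin, whose ends reach 16 mm from the axis. The pin's direction is unrelated to any yaw given here. A collar not lined up rests on it, underside at 59.5 mm; within about 7 degrees it slides over (nearly there, it can catch on a keyway's edge), meets the spring plate at 48 mm and is home at 40 mm.
- spring_plate (a joint): How far the spring plate is pressed down, in m: 0 free (top 48 mm above the bench), 0.008 fully down (top 40 mm above the bench). An aluminium ring 48 mm in diameter around the foot of the post, below the cross-pin; about 5 N starts it moving and 10 N holds it fully down. The collar's own weight does not move it.
- tray: Fixed low plywood tray, 172 mm (its x) by 252 mm (its y), walls 18 mm tall and 4 mm thick, floor 4 mm thick, two rows of three compartments (about 80 mm square); compartment centres at x = -42 or 42 mm and y = -83, 0 or 83 mm in its frame. The collar and four other parts stand in five of the compartments, in any order. Origin: centre of the underside.
- plain_ring: Bystander in the tray: smooth steel ring, 34 mm in diameter, 18 mm tall. Origin: centre of the underside.
- bush: Bystander in the tray: flanged brass bush, 34 mm in diameter, 26 mm tall. Origin: centre of the underside.
- disc: Bystander in the tray: flat knurled steel disc, 33 mm in diameter, 12 mm tall. Origin: centre of the underside.
- cone: Bystander in the tray: steel cone, 30 mm in diameter at the foot, 28 mm tall. Origin: centre of the underside.
- hammer: Bystander: hammer 220 mm long lying on the bench near its far edge, beyond the tray.
- jar: Bystander: jar 56 mm in diameter, 60 mm tall, standing on the bench near its far edge.
- screwdriver: Bystander: screwdriver 170 mm long lying on the bench at the robot's right, beyond the holder.
Not all that is in view belongs to the job. There is more than one size of the holder; the job needs the largest. What is shaped like the collar but orange is not meant.

How it is judged:
By the outcome, as a careful person would: the job done as asked, in the order asked, and still so for the second after the job is handed in, while the arm keeps its last pose, push and grip.
It also fails if it takes over 54 s, if anything falls off the work surface, if the arm or the gripper's body presses on something with over 40 N, if the wrist force passes 120 N, or if a joint passes its speed limit or range.

### The arm

A 6-joint arm with a two-finger parallel gripper is mounted at the origin on the work surface. World frame = base frame: x ahead of the robot, y to its left, z up, the work surface at z = 0. Lengths are in m, angles in rad, forces in N, time in s.
With the tool pointing down it reaches from about 0.375 to 0.975 m from the base axis. Payload 3.8 kg.
Tool frame: the origin (TCP) lies at the very end of the fingers, on their centre line; the grasp point (between the pads) lies 19 mm behind it; z points along the fingers, x is the direction in which the jaws open and shut, and the axes are right-handed (so a half turn about z gives the same grasp; the last joint's range is limited). The gripper opens to 85 mm and grips with 20 to 120 N. Pads are 22 mm wide; open, the fingers measure 114 mm over their backs; the gripper's body (76 mm by 85 mm) begins 54 mm behind the grasp point. The pads swing forward as they close: fully open they stand 13 mm farther back than shut.
Start: joints at [-1.336, 0.264, 1.604, -0, 1.274, -0.037], TCP at [0.181, -0.65, 0.231] pointing down, gripper open.
Joint ranges: [-2.63, 2.63], [-0.94, 2.18], [0.31, 2.57], [-1.31, 4.45], [0, 2.66], [-2.55, 2.55]. Speed limits (rad/s): [2.57, 2.57, 3.14, 3.14, 3.14, 3.14].

### API

Orientations are given as a unit quaternion [x, y, z, w].
In Python, from rig import * gives the robot as it stands.
- The arm moves only by the shell command python3 -m pendant 'ROWS' [FORCE]. ROWS is JSON, one flat list of numbers, 7 for each row, row after row: the turn, a rotation vector about the tool's x, y, z in rad, then the shift along the tool's x, y, z in mm, then the opening, from 0 (shut) to 1 (fully open). In form: [rx, ry, rz, x, y, z, jaw, rx, ry, rz, x, y, z, jaw, ...]. A call has 1 to 20 rows; each row shifts and turns the commanded pose from where the row before left it, along the tool's axes as they then stand; what a row does not reach is not made up. A row lasts 1/10 s, in which the tool goes at most 50 mm and 8.59 degrees, less where a joint would pass 70% of its speed; a pose out of reach is approached as far as the arm can. A call with a gripper value outside its range is refused whole. The fingers move at their own pace and stop on an object; FORCE is the grip in N (left out, the last holds). Time passes only in rows, so rows that do not move let the fingers close. It gives the time, the measured TCP pose, the force and the opening at its end, in the units of the state.
- sense(): the state, without advancing time (a new reading comes with each control period).
- snapshot(name): name is "scene" or "top" or "wrist"; returns a dict with "image" (400x640x3 uint8, red, green, blue), "depth" (400x640 float32, m along the optical axis (not along the pixel's ray), 0 where there is no reading), "fx", "fy", "cx", "cy" (pixels), "cam_to_world" (4x4, takes a point from camera to world coordinates). Camera axes: x right, y up, looking along -z (the intrinsics and any distortion apply to the point x, -y, -z); pixel columns grow to the right and rows downward; lengths in m; the calibration is good to about 2 mm. The wrist camera is an equidistant fisheye: a pixel r from the principal point sees the ray r / f radians off the axis. A picture is of the moment at which its call begins.
- sign_off(): hands the job in, once; it reports no verdict.
The state is a dict: "time": time; "joint_positions": joint angles; "qvel": joint speeds; "effort": joint torques, N m; "eef_pos": TCP position; "ee_rot": TCP orientation; "ft_force": force on the tool from outside, world axes, zero at the start; "wrist_torque": the same for the moment, N m; "width": opening from 0.0 (shut) to 1.0 (fully open).
Only numpy, scipy, OpenCV 4.12 (cv2) and the standard library are available. Lean on these libraries where they do the work, as an engineer would, in place of code of your own. Each camera call takes 0.05 s, during which the arm holds its last target.

## Working session

There is one attempt and no reset: what is moved stays moved. The work goes in short steps, Python scripts to look and compute and a shell command to move; the robot and the scene stay as the last step left them, time stands still between calls to the robot, and variables do not carry over. Pictures are saved under pics/ and viewed, and the job is handed in when it is done.

```bash
ls; mkdir -p pics; cat > h.py <<'E'
from rig import *
import numpy as np, cv2, json
def save(n,im): cv2.imwrite('pics/'+n+'.png', cv2.cvtColor(im,cv2.COLOR_RGB2BGR))
def pts(s):
    h,w=s['depth'].shape; u,v=np.meshgrid(np.arange(w),np.arange(h)); d=s['depth']
    P=np.stack([(u-s['cx'])/s['fx']*d,-(v-s['cy'])/s['fy']*d,-d],-1)
    T=np.array(s['cam_to_world']); return P@T[:3,:3].T+T[:3,3]
E
python3 - <<'E'
from h import *
import pickle
for n in ['scene','top','wrist']:
    s=snapshot(n); save(n+'0',s['image']); pickle.dump(s,open(n+'0.pkl','wb'))
    print(n,s['fx'],s['cx'],s['cy'],np.round(s['cam_to_world'],3).tolist(), {k:v for k,v in s.items() if k not in('image','depth','cam_to_world')})
print(sense())
E
```

```text
pics
scene 374.56065237772566 323.0693537442774 192.62885935558668 [[0.865, -0.308, 0.395, 1.06], [0.501, 0.517, -0.694, -0.851], [0.009, 0.798, 0.602, 0.794], [0.0, 0.0, 0.0, 1.0]] {'fx': 374.56065237772566, 'fy': 374.56065237772566, 'cx': 323.0693537442774, 'cy': 192.62885935558668}
top 369.7269649690883 318.25172094491364 200.21831582897357 [[-0.019, 0.982, -0.186, 0.42], [-1.0, -0.019, 0.001, 0.007], [-0.003, 0.186, 0.983, 0.978], [0.0, 0.0, 0.0, 1.0]] {'fx': 369.7269649690883, 'fy': 369.7269649690883, 'cx': 318.25172094491364, 'cy': 200.21831582897357}
wrist 309.70691628693146 321.30686886740875 201.3165197557715 [[0.269, 0.924, 0.271, 0.25], [-0.963, 0.259, 0.074, -0.631], [-0.002, -0.281, 0.96, 0.373], [0.0, 0.0, 0.0, 1.0]] {'fx': 309.70691628693146, 'fy': 309.70691628693146, 'cx': 321.30686886740875, 'cy': 201.3165197557715}
{'time': 0.15, 'joint_positions': array([-1.33590457e+00,  2.64590756e-01,  1.60510291e+00,  1.38056116e-05,
        1.27374696e+00, -3.69005138e-02]), 'qvel': array([-0.00065036, -0.00151729, -0.00322153, -0.00013446,  0.00073792,
       -0.00041556]), 'effort': array([-1.51388440e-04, -5.15905237e+01, -3.67960489e+01, -1.19697002e-04,
        8.04725743e-03, -1.01757212e-05]), 'eef_pos': array([ 0.18107107, -0.64963338,  0.23021787]), 'ee_rot': array([ 7.96383500e-01, -6.04791259e-01, -7.10551522e-04, -5.90689654e-04]), 'ft_force': array([-0.11727911, -0.35798848, -0.34162982]), 'wrist_torque': array([ 0.00295607, -0.00407009, -0.0193502 ]), 'width': 0.9991756408038861}
```

View pics/scene0.png

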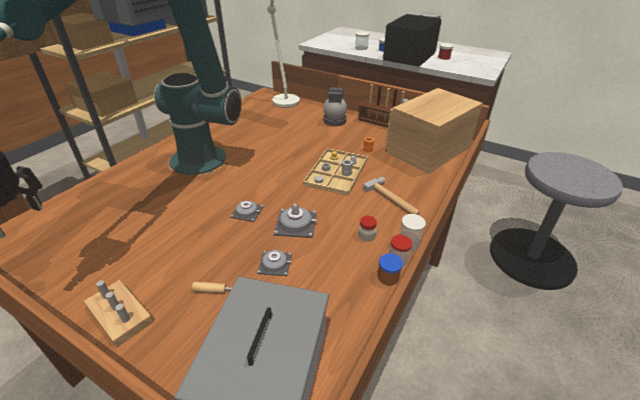

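View pics/top0.png

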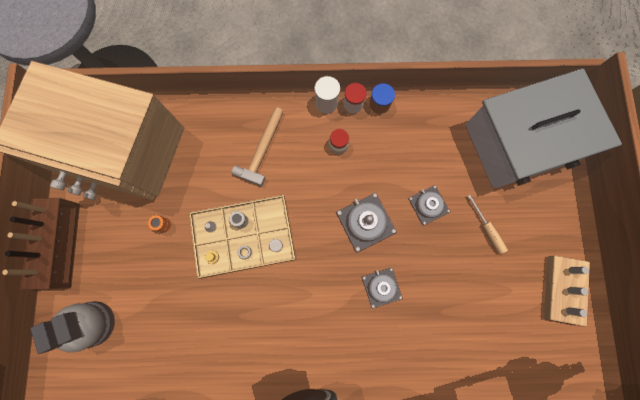

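View pics/wrist0.png

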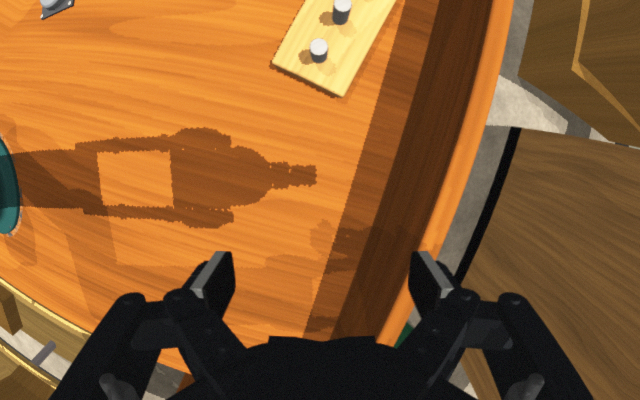

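The top view shows these candidates. For the collar: a grey knurled cylinder in the tray at (238,219), the orange look-alike at (157,223), a disc at (275,245), a ring at (245,253), a cone at (210,227) and a bush at (211,257). For the holder: the large one at (368,221), and small ones at (431,204) and (383,288). I'm choosing the collar at (238,219) and the holder at (368,221), and will check both in a crop and by depth.

```bash
python3 - <<'E'
from h import *
import pickle
s=pickle.load(open('top0.pkl','rb')); im=s['image']
a=cv2.resize(im[190:285,180:300],None,fx=3.3,fy=3.3,interpolation=cv2.INTER_CUBIC)
b=cv2.resize(im[175:270,320:440],None,fx=3.3,fy=3.3,interpolation=cv2.INTER_CUBIC)
save('crop0',np.hstack([a,b]))
P=pts(s)
def reg(u0,u1,v0,v1): return P[v0:v1,u0:u1].reshape(-1,3)
t=reg(190,296,195,278); m=t[:,2]>0.035; q=t[m]; print('collar pts',m.sum(),q[:,2].max())
top=q[q[:,2]>q[:,2].max()-0.006]; print(len(top),top.mean(0),top.min(0),top.max(0))
c,r=cv2.minEnclosingCircle((top[:,:2]*1000).astype(np.float32)); print(c,r)
t=reg(335,400,190,255)
for lo,hi in [(0.07,0.085),(0.055,0.065),(0.042,0.052),(0.031,0.038)]:
    q=t[(t[:,2]>lo)&(t[:,2]<hi)]; 
    if len(q): c,r=cv2.minEnclosingCircle((q[:,:2]*1000).astype(np.float32)); print(lo,len(q),q.mean(0),c,r)
for n,(u,v) in dict(ring=(383,288),r2=(431,204),bench=(330,260),orange=(157,221)).items(): print(n,P[v,u])
w=reg(190,296,195,278); w=w[(w[:,2]>0.014)&(w[:,2]<0.022)]
print(cv2.minAreaRect((w[:,:2]*1000).astype(np.float32)))
E
```

```text
collar pts 256 0.9775790602498001
34 [0.42002487 0.00686408 0.97757906] [0.42002487 0.00686408 0.97757906] [0.42002487 0.00686408 0.97757906]
(420.0248718261719, 6.864078998565674) 9.999999747378752e-05
0.07 48 [ 0.5423974  -0.11870636  0.07536986] (543.1639404296875, -118.55203247070312) 10.087142944335938
0.055 14 [ 0.53912324 -0.11712153  0.05982835] (542.348876953125, -120.17333984375) 15.843353271484375
0.042 192 [ 0.54192    -0.11864383  0.04723229] (542.9449462890625, -119.58792877197266) 23.54892349243164
0.031 750 [ 0.54096315 -0.11796208  0.03399473] (542.5360107421875, -119.4580078125) 48.72650146484375
ring [ 0.37299233 -0.15223194  0.02448087]
r2 [ 0.58416606 -0.28812373  0.02651452]
bench [ 0.44551107 -0.0216682   0.00087114]
orange [0.55008292 0.41528139 0.04895405]
((512.646728515625, 208.02891540527344), (172.39073181152344, 252.33914184570312), 9.715529441833496)
```

View pics/crop0.png

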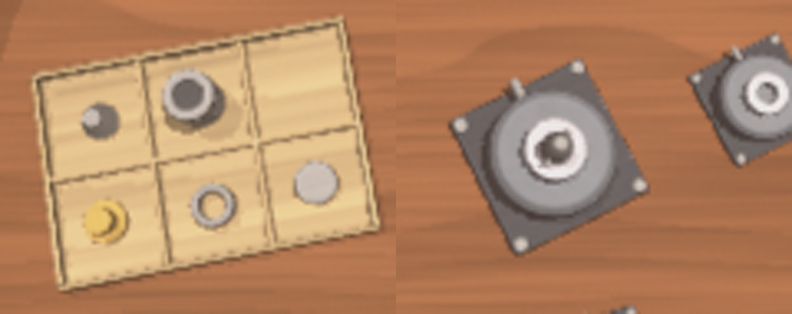

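```bash
python3 - <<'E'
from h import *
import pickle
s=pickle.load(open('top0.pkl','rb')); P=pts(s)
t=P[195:278,190:296].reshape(-1,3); t=t[(t[:,2]>0.03)&(t[:,2]<0.08)]
print(len(t),np.histogram(t[:,2],bins=[.03,.035,.04,.045,.05,.055,.06,.07]))
top=t[t[:,2]>0.050]; c,r=cv2.minEnclosingCircle((top[:,:2]*1000).astype(np.float32)); print(c,r,top[:,2].mean(),top.mean(0))
from scipy.spatial.transform import Rotation as R
st=sense(); M=R.from_quat(st['ee_rot']).as_matrix(); print(M.round(3))
E
```

```text
274 (array([ 52,   8,   8,  20, 160,  26,   0]), array([0.03 , 0.035, 0.04 , 0.045, 0.05 , 0.055, 0.06 , 0.07 ]))
(551.4267578125, 212.2346649169922) 20.385589599609375 0.05308016480471952 [0.55198463 0.21243917 0.05308016]
[[ 0.268 -0.963 -0.   ]
 [-0.963 -0.268  0.002]
 [-0.002 -0.    -1.   ]]
```

```bash
python3 -m pendant '[0,0,-0.147,0,0,0,1, 0,0,-0.147,0,0,0,1, 0,0,-0.147,0,0,0,1, 0,0,-0.147,0,0,0,1, 0,0,-0.147,0,0,0,1, 0,0,-0.147,0,0,0,1, 0,0,-0.147,0,0,0,1, 0,0,-0.147,0,0,0,1, 0,0,-0.147,0,0,0,1, 0,0,-0.147,0,0,0,1]' 40
cat >> h.py <<'E'
from scipy.spatial.transform import Rotation as R
def to(p):
    st=sense(); M=R.from_quat(st['ee_rot']).as_matrix(); d=M.T@(np.array(p)-st['eef_pos'])*1000
    print('t',st['time'],'pos',st['eef_pos'].round(4),'yaw',np.degrees(np.arctan2(M[1,0],M[0,0])).round(2),'j6',st['joint_positions'][5].round(3),'tilt',M[:,2].round(4),'F',st['ft_force'].round(1),'T',st['wrist_torque'].round(2),'w',round(st['width'],3)); print('shift mm',d.round(1))
E
python3 -c "
from h import *
to([0.5515,0.2122,0.20])"
```

```text
time: 1.15
eef_pos: [0.1811, -0.6499, 0.2307]
ee_rot: [0.996, 0.088, -0.0, -0.0]
ft_force: [-0.0, -1.0, -0.5]
width: 1.0
t 1.15 pos [ 0.1811 -0.6499  0.2307] yaw 10.15 j6 -1.513 tilt [-2.e-04  1.e-03 -1.e+00] F [-0.  -1.  -0.5] T [0.03 0.03 0.01] w 1.0
shift mm [ 516.4 -783.3   31.5]
```

```bash
python3 -m pendant '[0,0,0,25.8,-39.2,0,1, 0,0,0,25.8,-39.2,0,1, 0,0,0,25.8,-39.2,0,1, 0,0,0,25.8,-39.2,0,1, 0,0,0,25.8,-39.2,0,1, 0,0,0,25.8,-39.2,0,1, 0,0,0,25.8,-39.2,0,1, 0,0,0,25.8,-39.2,0,1, 0,0,0,25.8,-39.2,0,1, 0,0,0,25.8,-39.2,0,1, 0,0,0,25.8,-39.2,0,1, 0,0,0,25.8,-39.2,0,1, 0,0,0,25.8,-39.2,0,1, 0,0,0,25.8,-39.2,0,1, 0,0,0,25.8,-39.2,0,1, 0,0,0,25.8,-39.2,0,1, 0,0,0,25.8,-39.2,0,1, 0,0,0,25.8,-39.2,0,1, 0,0,0,25.8,-39.2,0,1, 0,0,0,25.8,-39.2,0,1]'
python3 -c "
from h import *
to([0.5515,0.2122,0.023])
s=snapshot('wrist'); save('wrist1',s['image'])
h,w=s['depth'].shape;u,v=np.meshgrid(np.arange(w),np.arange(h));a=u-s['cx'];b=v-s['cy'];r=np.hypot(a,b)+1e-9;th=r/s['fx'];d=s['depth']
t=np.tan(th);P=np.stack([a/r*t*d,-b/r*t*d,-d],-1);T=np.array(s['cam_to_world']);P=P@T[:3,:3].T+T[:3,3]
m=(d>0)&(np.hypot(P[...,0]-.5515,P[...,1]-.2122)<.035)&(P[...,2]>.05)&(P[...,2]<.058)
q=P[m];print(len(q),q[:,2].mean(),cv2.minEnclosingCircle((q[:,:2]*1000).astype(np.float32)),np.argwhere(m).mean(0))
"
```

```text
time: 3.15
eef_pos: [0.5565, 0.2121, 0.231]
ee_rot: [0.996, 0.086, -0.0, 0.0]
ft_force: [0.6, -0.5, 0.9]
width: 1.0
t 3.15 pos [0.5565 0.2121 0.231 ] yaw 9.82 j6 0.151 tilt [-3.e-04 -3.e-04 -1.e+00] F [ 0.6 -0.5  0.9] T [ 0.03 -0.06 -0.05] w 1.0
shift mm [ -4.8  -1.  208. ]
1078 0.05317946952864517 ((553.810791015625, 210.31320190429688), 20.751724243164062) [181.20593692 318.2244898 ]
```

View pics/wrist1.png

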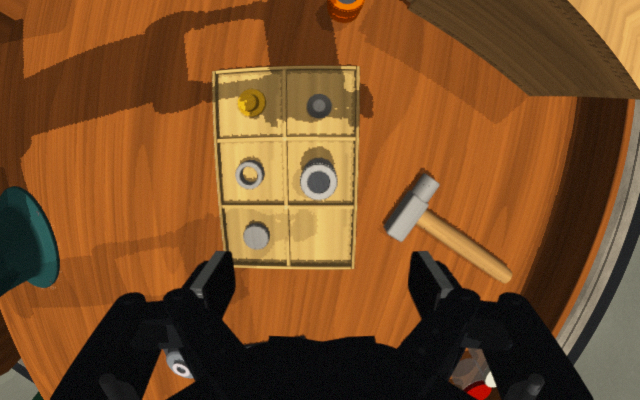

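```bash
python3 -m pendant '[0,0,0,-3.5,0.7,30,1, 0,0,0,0,0,40,1, 0,0,0,0,0,30,1, 0,0,0,0,0,10,1, 0,0,0,0,0,0,1]'
cat >> h.py <<'E'
def fish(s):
    h,w=s['depth'].shape;u,v=np.meshgrid(np.arange(w),np.arange(h));a=u-s['cx'];b=v-s['cy'];r=np.hypot(a,b)+1e-9;th=r/s['fx'];d=s['depth']
    t=np.tan(th);P=np.stack([a/r*t*d,-b/r*t*d,-d],-1);T=np.array(s['cam_to_world']);return P@T[:3,:3].T+T[:3,3]
E
python3 -c "
from h import *
to([0.5532,0.2108,0.023])
s=snapshot('wrist'); save('wrist2',s['image']); P=fish(s)
m=(s['depth']>0)&(np.hypot(P[...,0]-.5515,P[...,1]-.2122)<.035)&(P[...,2]>.05)&(P[...,2]<.058)
q=P[m];print(len(q),q[:,2].mean(),cv2.minEnclosingCircle((q[:,:2]*1000).astype(np.float32)),np.argwhere(m).mean(0))
"
```

```text
time: 3.7
eef_pos: [0.5513, 0.2082, 0.1193]
ee_rot: [0.996, 0.085, -0.002, 0.001]
ft_force: [-0.6, -0.6, -0.9]
width: 0.999
t 3.7 pos [0.5513 0.2082 0.1193] yaw 9.79 j6 0.148 tilt [-0.0042 -0.0014 -1.    ] F [-0.6 -0.6 -0.9] T [-0.01 -0.01  0.06] w 0.999
shift mm [ 2.7 -2.3 96.2]
2323 0.053219777309959596 ((553.57177734375, 210.519775390625), 20.61968231201172) [210.9164873  325.08136031]
```

View pics/wrist2.png

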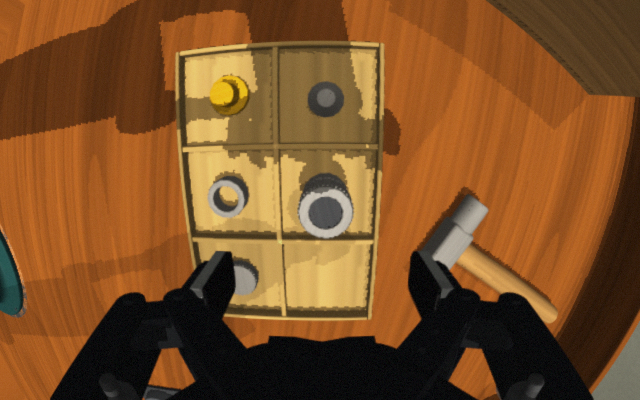

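```bash
python3 -m pendant '[0,0,0,2.7,-2.3,20,1, 0,0,0,0,0,20,1, 0,0,0,0,0,10,1, 0,0,0,0,0,0,1,0,0,0,0,0,0,1]'
python3 -c "
from h import *
to([0.5532,0.2108,0.023])"
```

```text
time: 4.25
eef_pos: [0.5562, 0.2118, 0.0727]
ee_rot: [0.996, 0.085, 0.001, -0.0]
ft_force: [-0.6, 0.7, -0.5]
width: 1.003
t 4.25 pos [0.5562 0.2118 0.0727] yaw 9.79 j6 0.151 tilt [ 1.9e-03  7.0e-04 -1.0e+00] F [-0.6  0.7 -0.5] T [-0.02 -0.08 -0.04] w 1.003
shift mm [-3.3  0.5 49.7]
```

```bash
for i in 1 2 3 4; do python3 -m pendant '[0,0,0,0,0,0,1]'>/dev/null; python3 -c "
from h import *
to([0.5532,0.2108,0.023])"; done
```

```text
t 4.35 pos [0.5565 0.212  0.073 ] yaw 9.79 j6 0.151 tilt [ 2.7e-03  9.0e-04 -1.0e+00] F [0.9 0.6 1.2] T [ 0.01 -0.07  0.01] w 1.0
shift mm [-3.6  0.6 50. ]
t 4.45 pos [0.5562 0.2119 0.0726] yaw 9.8 j6 0.151 tilt [ 2.1e-03  7.0e-04 -1.0e+00] F [-0.   0.8  0.3] T [-0.01  0.03 -0.  ] w 0.998
shift mm [-3.2  0.6 49.6]
t 4.55 pos [0.5558 0.2118 0.0722] yaw 9.8 j6 0.151 tilt [ 1.3e-03  5.0e-04 -1.0e+00] F [ 0.4  0.1 -0.1] T [-0.01 -0.04 -0.01] w 1.003
shift mm [-2.8  0.5 49.2]
t 4.65 pos [0.5554 0.2117 0.0717] yaw 9.8 j6 0.151 tilt [ 6.e-04  2.e-04 -1.e+00] F [-0.4  0.5  0. ] T [-0.05  0.02  0.01] w 0.999
shift mm [-2.4  0.5 48.7]
```

```bash
for i in 1 2; do python3 -m pendant '[0,0,0,0,0,0,1,0,0,0,0,0,0,1,0,0,0,0,0,0,1,0,0,0,0,0,0,1]'>/dev/null; python3 -c "
from h import *
to([0.5532,0.2108,0.023])"; done
```

```text
t 5.05 pos [0.5552 0.2116 0.0712] yaw 9.8 j6 0.151 tilt [-1.e-04 -0.e+00 -1.e+00] F [0.3 0.7 0.5] T [ 0.03 -0.01 -0.08] w 1.005
shift mm [-2.1  0.4 48.2]
t 5.45 pos [0.5552 0.2116 0.0713] yaw 9.8 j6 0.151 tilt [-1.e-04  0.e+00 -1.e+00] F [-0.2 -0.2  0.3] T [-0.03 -0.05  0.01] w 1.002
shift mm [-2.1  0.4 48.3]
```

```bash
python3 -m pendant '[0,0,0,-2.1,0.4,10,1, 0,0,0,0,0,15,1, 0,0,0,0,0,15,1, 0,0,0,0,0,8,1, 0,0,0,0,0,0,1,0,0,0,0,0,0,1,0,0,0,0,0,0,1,0,0,0,0,0,0,1,0,0,0,0,0,0,1]'
python3 -c "
from h import *
to([0.5532,0.2108,0.023])"
```

```text
time: 6.35
eef_pos: [0.5538, 0.211, 0.024]
ee_rot: [0.996, 0.085, 0.001, -0.0]
ft_force: [0.3, 0.3, -0.5]
width: 0.999
t 6.35 pos [0.5538 0.211  0.024 ] yaw 9.8 j6 0.151 tilt [ 1.2e-03  4.0e-04 -1.0e+00] F [ 0.3  0.3 -0.5] T [ 0.01 -0.08 -0.07] w 0.999
shift mm [-0.6  0.1  1. ]
```

```bash
python3 -m pendant '[0,0,0,0,0,0,0.4, 0,0,0,0,0,0,0.4, 0,0,0,0,0,0,0.3, 0,0,0,0,0,0,0.3, 0,0,0,0,0,0,0.3, 0,0,0,0,0,0,0.3,0,0,0,0,0,0,0.3,0,0,0,0,0,0,0.3]' 70
python3 -c "
from h import *
to([0.5532,0.2108,0.023])"
```

```text
time: 7.15
eef_pos: [0.5538, 0.211, 0.0238]
ee_rot: [0.996, 0.085, 0.001, -0.0]
ft_force: [-0.1, 0.3, 4.3]
width: 0.452
t 7.15 pos [0.5538 0.211  0.0238] yaw 9.8 j6 0.151 tilt [ 1.1e-03  4.0e-04 -1.0e+00] F [-0.1  0.3  4.3] T [ 0.02 -0.03 -0.01] w 0.452
shift mm [-0.6  0.1  0.8]
```

```bash
python3 -m pendant '[0,0,0,0,0,-10,0, 0,0,0,0,0,-20,0, 0,0,0,0,0,-40,0, 0,0,0,0,0,-40,0, 0,0,0,0,0,-30,0, 0,0,0,0,0,0,0, 0,0,0,0,0,0,0]' 70
python3 -c "
from h import *
to([0.5428,-0.1192,0.164])
s=snapshot('wrist'); save('wrist3',s['image'])"
```

```text
time: 7.85
eef_pos: [0.5528, 0.2107, 0.1633]
ee_rot: [0.996, 0.085, -0.0, 0.0]
ft_force: [-1.1, -0.9, -2.9]
width: 0.455
t 7.85 pos [0.5528 0.2107 0.1633] yaw 9.8 j6 0.151 tilt [-0. -0. -1.] F [-1.1 -0.9 -2.9] T [-0.01 -0.01 -0.01] w 0.455
shift mm [-66.  323.4  -0.7]
```

View pics/wrist3.png

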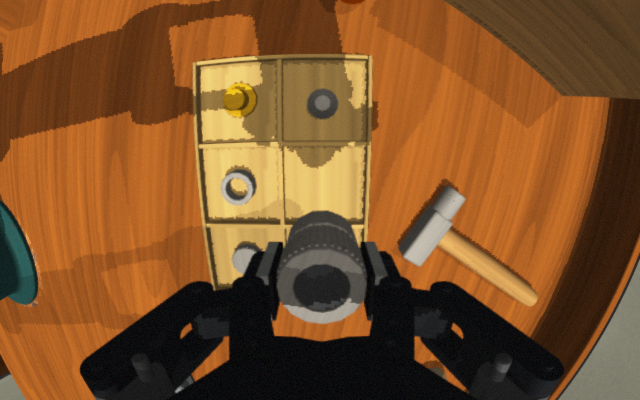

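```bash
python3 -m pendant '[0,0,0,-3.5,20,0,0, 0,0,0,-9,40.4,0,0, 0,0,0,-9,45,0,0, 0,0,0,-9,45,0,0, 0,0,0,-9,45,0,0, 0,0,0,-9,45,0,0, 0,0,0,-9,43,0,0, 0,0,0,-5.5,30,0,0, 0,0,0,-3,10,0,0,0,0,0,0,0,0,0,0,0,0,0,0,0,0,0,0,0,0,0,0,0,0,0,0,0,0,0,0,0,0,0,0,0,0,0,0,0]'
python3 - <<'E'
from h import *
from scipy.optimize import least_squares
to([0.5428,-0.1192,0.164])
tcp=sense()['eef_pos']
def circ(q,r):
    f=least_squares(lambda c:np.hypot(q[:,0]-c[0],q[:,1]-c[1])-r,q[:,:2].mean(0),loss='soft_l1',f_scale=.001).x;return f
for n,f in [('wrist',fish),('top',pts),('scene',pts)]:
    s=snapshot(n); save(n+'4',s['image']); P=f(s)
    m=(s['depth']>0)&(np.hypot(P[...,0]-tcp[0],P[...,1]-tcp[1])<.03)&(P[...,2]>.185)&(P[...,2]<.200)
    q=P[m]
    if len(q)>5: print(n,len(q),q[:,2].mean(),cv2.minEnclosingCircle((q[:,:2]*1000).astype(np.float32)))
    for lo,hi in [(.068,.085),(.045,.05),(.032,.037)]:
        m=(s['depth']>0)&(np.hypot(P[...,0]-.5428,P[...,1]+.1192)<.053)&(P[...,2]>lo)&(P[...,2]<hi); q=P[m]
        if len(q)>5: print(n,lo,len(q),q.mean(0),cv2.minEnclosingCircle((q[:,:2]*1000).astype(np.float32)))
E
```

```text
t 7.9 pos [0.5518 0.2104 0.1617] yaw 9.8 j6 0.151 tilt [-2.8e-03 -9.0e-04 -1.0e+00] F [-0.1 -0.4 -2.3] T [0.03 0.07 0.01] w 0.453
shift mm [-64.9 323.2  -2. ]
wrist 7069 0.19126507063462145 ((550.7041015625, 216.80120849609375), 29.21254539489746)
top 64 0.19014137907252554 ((546.4071655273438, 197.6639404296875), 18.86870574951172)
top 0.068 58 [ 0.54222688 -0.11861786  0.07425889] ((542.7822875976562, -119.2671890258789), 10.71277141571045)
top 0.045 169 [ 0.5419128  -0.11907264  0.04741652] ((542.8936767578125, -119.55329895019531), 23.64867401123047)
top 0.032 616 [ 0.54084183 -0.11801829  0.03432285] ((542.06689453125, -117.91607666015625), 48.51271438598633)
scene 91 0.1902331062758539 ((553.04638671875, 205.49627685546875), 28.991302490234375)
scene 0.068 29 [ 0.5472091  -0.12439315  0.07362266] ((546.2847900390625, -123.28265380859375), 9.55085277557373)
scene 0.045 77 [ 0.54916665 -0.12629997  0.04749243] ((544.5042724609375, -121.41287231445312), 24.554275512695312)
scene 0.032 291 [ 0.55189674 -0.12940823  0.03430686] ((545.81494140625, -122.94827270507812), 47.30966567993164)invalid input
```

View pics/wrist4.png

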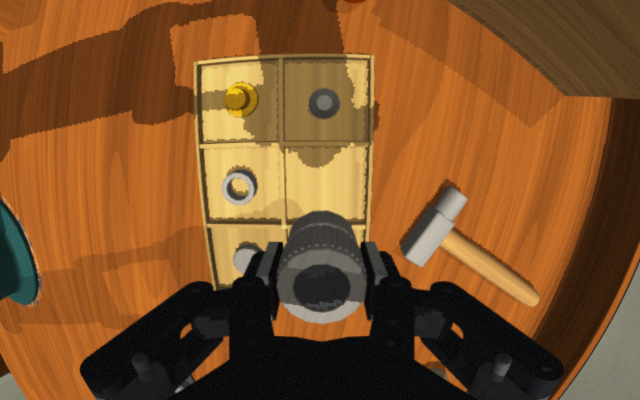

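View pics/scene4.png

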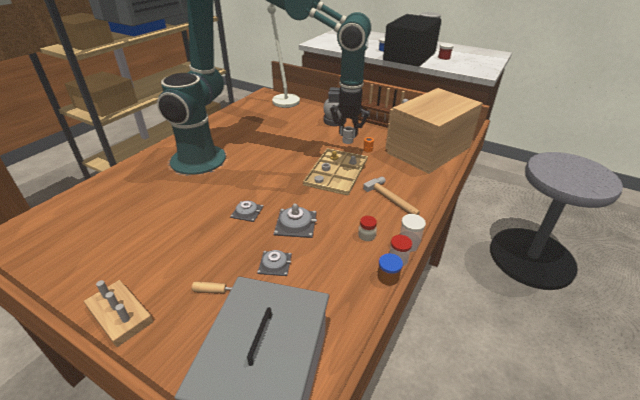

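The pendant refused the move because one row had the wrong number of values, so the arm hasn't moved. The wrist picture shows the collar at (320,285), held squarely between the pads. I'll resend the move.

```bash
python3 -m pendant '[0,0,0,-4,20,0,0, 0,0,0,-8,40,0,0, 0,0,0,-9,45,0,0, 0,0,0,-9,45,0,0, 0,0,0,-9,45,0,0, 0,0,0,-9,45,0,0, 0,0,0,-8,40,0,0, 0,0,0,-6,30,0,0, 0,0,0,-4,13,0,0, 0,0,0,0,0,0,0, 0,0,0,0,0,0,0, 0,0,0,0,0,0,0, 0,0,0,0,0,0,0, 0,0,0,0,0,0,0, 0,0,0,0,0,0,0]'
python3 - <<'E'
from h import *
to([0.5427,-0.1190,0.164])
tcp=sense()['eef_pos']
for n,f in [('wrist',fish),('scene',pts)]:
    s=snapshot(n); save(n+'5',s['image']); P=f(s)
    m=(s['depth']>0)&(np.hypot(P[...,0]-tcp[0],P[...,1]-tcp[1])<.03)&(P[...,2]>.188)&(P[...,2]<.200)
    print(n,np.histogram(P[m][:,2],10))
    if n=='wrist':
        v=m[:, :]; b=np.zeros(m.shape,np.uint8); b[m]=255; save('mask5',np.dstack([b]*3)); import pickle; pickle.dump(s,open('w5.pkl','wb'))
    for lo,hi in [(.068,.085),(.045,.05),(.032,.037)]:
        m=(s['depth']>0)&(np.hypot(P[...,0]-.5428,P[...,1]+.1192)<.053)&(P[...,2]>lo)&(P[...,2]<hi); q=P[m]
        if len(q)>5: print(n,lo,len(q),q.mean(0),cv2.minEnclosingCircle((q[:,:2]*1000).astype(np.float32)))
    if n=='scene': save('scene5c',cv2.resize(s['image'][130:280,220:380],None,fx=4,fy=4,interpolation=cv2.INTER_CUBIC))
E
```

```text
time: 9.55
eef_pos: [0.5433, -0.118, 0.1634]
ee_rot: [0.996, 0.086, 0.0, -0.0]
ft_force: [-0.3, -0.2, -2.2]
width: 0.452
t 9.55 pos [ 0.5433 -0.118   0.1634] yaw 9.86 j6 -0.431 tilt [ 1.e-04  0.e+00 -1.e+00] F [-0.3 -0.2 -2.2] T [ 0.01  0.01 -0.02] w 0.452
shift mm [-0.7  0.9 -0.6]
wrist (array([ 181,  206, 1145, 1552, 2272,  996,  107,   97,   81,   92]), array([0.18800814, 0.18920595, 0.19040375, 0.19160156, 0.19279936,
       0.19399716, 0.19519497, 0.19639277, 0.19759058, 0.19878838,
       0.19998619]))
wrist 0.068 339 [ 0.54349429 -0.11701991  0.07368826] ((543.9228515625, -121.35883331298828), 11.10873794555664)
wrist 0.045 1187 [ 0.54351646 -0.11459424  0.04799354] ((544.516845703125, -121.65603637695312), 24.08922004699707)
wrist 0.032 4532 [ 0.54231702 -0.10894762  0.03483736] ((544.5120239257812, -121.16551208496094), 48.195892333984375)
scene (array([ 9, 14, 22, 22, 24, 16,  3,  1,  7,  3]), array([0.18809238, 0.18925533, 0.19041828, 0.19158123, 0.19274418,
       0.19390714, 0.19507009, 0.19623304, 0.19739599, 0.19855894,
       0.19972189]))
scene 0.068 27 [ 0.54688858 -0.12430541  0.07395082] ((546.8130493164062, -123.92529296875), 9.669157981872559)
scene 0.045 75 [ 0.54870802 -0.12644925  0.04731286] ((546.4442138671875, -121.29793548583984), 23.94472312927246)
scene 0.032 295 [ 0.55169744 -0.13096391  0.03428853] ((546.2706298828125, -123.13654327392578), 47.79337692260742)
```

View pics/wrist5.png

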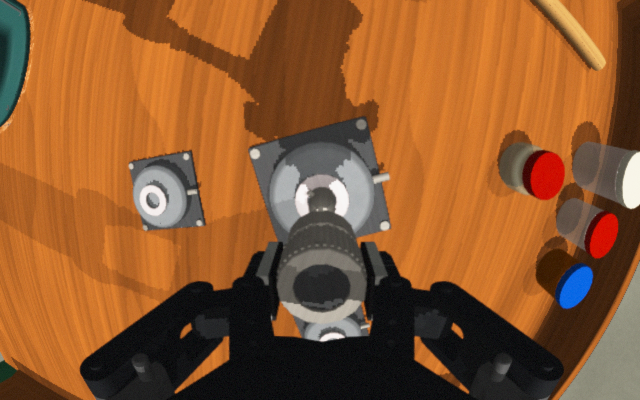

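View pics/scene5c.png

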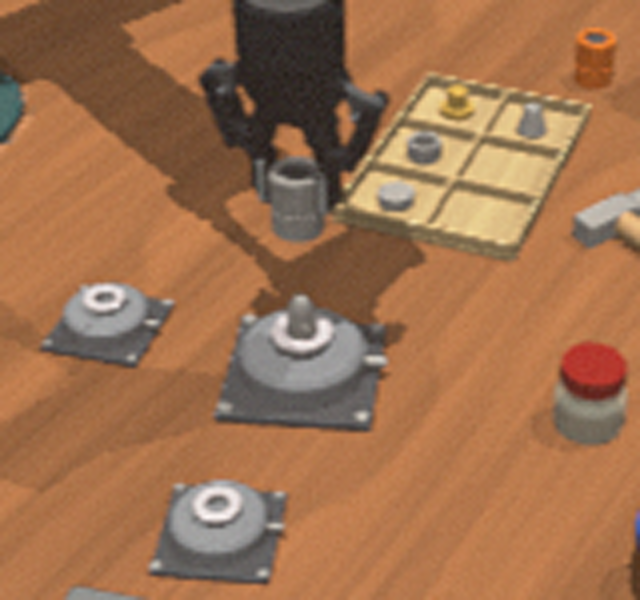

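The wrist view shows the collar at (320,285) just above and beside the post, which is at (322,200). The scene crop agrees. Averaging the cameras gives a post axis of about (0.544, -0.1206). I'll lower to just above the post tip.

```bash
python3 -m pendant '[0,0,0,0.2,2.7,10,0, 0,0,0,0,0,25,0, 0,0,0,0,0,15,0, 0,0,0,0,0,8,0, 0,0,0,0,0,0,0, 0,0,0,0,0,0,0, 0,0,0,0,0,0,0, 0,0,0,0,0,0,0, 0,0,0,0,0,0,0, 0,0,0,0,0,0,0, 0,0,0,0,0,0,0]'
python3 -c "
from h import *
to([0.544,-0.1206,0.0793])
s=snapshot('scene'); save('scene6c',cv2.resize(s['image'][130:280,220:380],None,fx=4,fy=4,interpolation=cv2.INTER_CUBIC))"
```

```text
time: 10.75
eef_pos: [0.5439, -0.1213, 0.1055]
ee_rot: [0.996, 0.085, 0.0, 0.0]
ft_force: [0.3, -0.5, -2.2]
width: 0.455
t 10.75 pos [ 0.5439 -0.1213  0.1055] yaw 9.8 j6 -0.435 tilt [ 4.e-04 -1.e-04 -1.e+00] F [ 0.3 -0.5 -2.2] T [-0.03 -0.01  0.04] w 0.455
shift mm [ 0.2 -0.7 26.2]
```

View pics/scene6c.png

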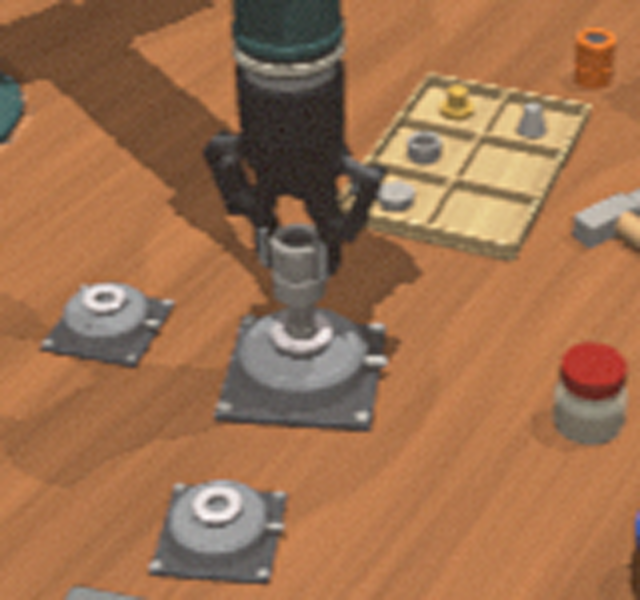

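The scene crop shows the collar over the post, with the two in line at about (300,290). Next I'll lower it onto the post in small steps and watch the force.

```bash
python3 -m pendant '[0,0,0,0.2,-0.7,5,0, 0,0,0,0,0,5,0, 0,0,0,0,0,0,0, 0,0,0,0,0,0,0, 0,0,0,0,0,0,0]'
python3 -c "
from h import *
to([0.544,-0.1206,0.0793])"
python3 -m pendant '[0,0,0,0,0,5,0, 0,0,0,0,0,4,0, 0,0,0,0,0,0,0, 0,0,0,0,0,0,0, 0,0,0,0,0,0,0]'
python3 -c "
from h import *
to([0.544,-0.1206,0.0793])"
```

```text
time: 11.3
eef_pos: [0.5439, -0.1206, 0.0952]
ee_rot: [0.996, 0.085, -0.0, -0.0]
ft_force: [-0.1, -0.3, -1.6]
width: 0.45
t 11.3 pos [ 0.5439 -0.1206  0.0952] yaw 9.8 j6 -0.434 tilt [-1.e-04  0.e+00 -1.e+00] F [-0.1 -0.3 -1.6] T [-0.03 -0.01 -0.05] w 0.45
shift mm [ 0.1  0.  15.9]
time: 11.8
eef_pos: [0.5439, -0.1206, 0.0863]
ee_rot: [0.996, 0.085, 0.0, 0.0]
ft_force: [0.4, -0.2, -0.9]
width: 0.449
t 11.8 pos [ 0.5439 -0.1206  0.0863] yaw 9.8 j6 -0.434 tilt [ 1.e-04 -0.e+00 -1.e+00] F [ 0.4 -0.2 -0.9] T [ 0.05 -0.05 -0.03] w 0.449
shift mm [ 0.1 -0.   7. ]
```

```bash
for i in 1 2; do python3 -m pendant '[0,0,0,0,0,2,0, 0,0,0,0,0,2,0, 0,0,0,0,0,0,0, 0,0,0,0,0,0,0]' >/dev/null
python3 -c "
from h import *
to([0.544,-0.1206,0.0793])"; done
```

```text
t 12.2 pos [ 0.5438 -0.1205  0.0822] yaw 9.8 j6 -0.434 tilt [-2.e-04  1.e-04 -1.e+00] F [ 0.1 -0.1 -2. ] T [-0.   -0.02 -0.05] w 0.452
shift mm [0.2 0.1 2.9]
t 12.6 pos [ 0.5442 -0.1207  0.0789] yaw 9.8 j6 -0.434 tilt [ 6.e-04 -2.e-04 -1.e+00] F [-2.3  1.1  3.5] T [0.01 0.33 0.03] w 0.454
shift mm [-0.2 -0.1 -0.4]
```

Pin contact is at TCP z ≈ 0.079, as expected for the pin at 59.5 mm. I'll add a light preload and turn while watching the height and force.

```bash
python3 -m pendant '[0,0,0,0,0,0.5,0, 0,0,0.07,0,0,0,0, 0,0,0.07,0,0,0,0,0,0,0,0,0,0,0]' >/dev/null
python3 -c "
from h import *
to([0.544,-0.1206,0.0793])"
python3 -m pendant '[0,0,0.07,0,0,0,0, 0,0,0.07,0,0,0,0,0,0,0,0,0,0,0]' >/dev/null
python3 -c "
from h import *
to([0.544,-0.1206,0.0793])"
```

```text
t 13.0 pos [ 0.5449 -0.1209  0.0789] yaw 1.69 j6 -0.292 tilt [ 2.2e-03 -6.0e-04 -1.0e+00] F [-1.5 -0.7  5.9] T [ 0.05  0.19 -0.15] w 0.451
shift mm [-0.9 -0.3 -0.4]
t 13.3 pos [ 0.5451 -0.1211  0.0789] yaw -6.29 j6 -0.153 tilt [ 0.0026 -0.001  -1.    ] F [-0.2 -0.7  4.8] T [-0.1   0.09 -0.  ] w 0.447
shift mm [-1.1 -0.3 -0.4]
```

```bash
for i in 1; do python3 -m pendant '[0,0,0.07,0,0,0.3,0, 0,0,0.07,0,0,0,0,0,0,0,0,0,0,0]' >/dev/null
python3 -c "
from h import *
to([0.544,-0.1206,0.0793])"
python3 -m pendant '[0,0,0.07,0,0,0,0, 0,0,0.07,0,0,0,0,0,0,0,0,0,0,0]' >/dev/null
python3 -c "
from h import *
to([0.544,-0.1206,0.0793])"; done
```

```text
t 13.6 pos [ 0.5453 -0.1212  0.0789] yaw -14.3 j6 -0.013 tilt [ 0.003  -0.0011 -1.    ] F [-1.2 -1.   6.3] T [-0.12  0.18 -0.03] w 0.454
shift mm [-1.4 -0.2 -0.5]
t 13.9 pos [ 0.5452 -0.1213  0.0789] yaw -22.31 j6 0.127 tilt [ 0.0028 -0.0014 -1.    ] F [-1.2 -0.4  5.9] T [-0.15  0.16 -0.02] w 0.45
shift mm [-1.4 -0.2 -0.4]
```

```bash
for i in 1 2 3; do python3 -m pendant '[0,0,0.07,0,0,0,0, 0,0,0.07,0,0,0,0,0,0,0,0,0,0,0]' >/dev/null
python3 -c "
from h import *
to([0.544,-0.1206,0.0793])"; done
```

```text
t 14.2 pos [ 0.5456 -0.1208  0.0786] yaw -30.29 j6 0.266 tilt [ 3.7e-03 -5.0e-04 -1.0e+00] F [1.8 1.1 4.9] T [ 0.12 -0.32 -0.09] w 0.449
shift mm [-1.5  0.7 -0.7]
t 14.5 pos [ 0.5432 -0.1207  0.0769] yaw -38.22 j6 0.405 tilt [-1.4e-03 -3.0e-04 -1.0e+00] F [-0.4 -1.4 -0.7] T [-0.16  0.17 -0.19] w 0.451
shift mm [ 0.6 -0.6 -2.4]
t 14.8 pos [ 0.543  -0.1204  0.0765] yaw -46.2 j6 0.543 tilt [-1.7e-03  4.0e-04 -1.0e+00] F [ 0.1 -0.8 -1.9] T [-0.02 -0.03  0.02] w 0.447
shift mm [ 0.8 -0.6 -2.8]
```

The force dropped and z fell at a yaw of about -35 to -46°, so the keyway has engaged. I'll turn back a little towards the middle and lower.

```bash
python3 -m pendant '[0,0,-0.06,0,0,1,0, 0,0,0,0,0,2,0,0,0,0,0,0,2,0,0,0,0,0,0,0,0]' >/dev/null
python3 -c "
from h import *
to([0.5432,-0.1206,0.0678])"
python3 -m pendant '[0,0,0,0,0,0,0,0,0,0,0,0,0,0,0,0,0,0,0,0,0]' >/dev/null
python3 -c "
from h import *
to([0.5432,-0.1206,0.0678])"
```

```text
t 15.2 pos [ 0.5433 -0.1204  0.0717] yaw -42.9 j6 0.486 tilt [-1.3e-03  4.0e-04 -1.0e+00] F [ 1.1 -0.4 -2.2] T [-0.04  0.04  0.04] w 0.453
shift mm [0.1 0.2 3.9]
t 15.5 pos [ 0.5438 -0.1206  0.0725] yaw -42.91 j6 0.486 tilt [-2.e-04 -0.e+00 -1.e+00] F [-0.7 -0.5 -2.6] T [-0.08  0.02  0.03] w 0.453
shift mm [-0.4  0.4  4.7]
```

```bash
python3 -m pendant '[0,0,0,0,0,2,0, 0,0,0,0,0,2,0,0,0,0,0,0,2,0,0,0,0,0,0,1,0,0,0,0,0,0,0,0,0,0,0,0,0,0,0]' 90 >/dev/null
python3 -c "
from h import *
to([0.5438,-0.1206,0.0596])"
python3 -m pendant '[0,0,0,0,0,2,0, 0,0,0,0,0,2,0,0,0,0,0,0,1,0,0,0,0,0,0,0,0,0,0,0,0,0,0,0]' >/dev/null
python3 -c "
from h import *
to([0.5438,-0.1206,0.0596])"
```

```text
t 16.1 pos [ 0.5441 -0.1207  0.0659] yaw -42.91 j6 0.486 tilt [ 5.e-04 -3.e-04 -1.e+00] F [-1.  -1.4  4.3] T [-0.22  0.33  0.01] w 0.443
shift mm [-0.3  0.1  6.3]
t 16.6 pos [ 0.5441 -0.1208  0.061 ] yaw -42.91 j6 0.486 tilt [ 5.e-04 -3.e-04 -1.e+00] F [-2.2 -0.6  5.8] T [-0.14  0.46 -0.02] w 0.443
shift mm [-0.4  0.1  1.4]
```

```bash
for i in 1 2; do python3 -m pendant '[0,0,0,0,0,1,0, 0,0,0,0,0,0.5,0,0,0,0,0,0,0,0,0,0,0,0,0,0,0,0,0,0,0,0,0,0]' >/dev/null
python3 -c "
from h import *
to([0.5438,-0.1206,0.0594])"; done
```

```text
t 17.1 pos [ 0.5442 -0.1207  0.0599] yaw -42.91 j6 0.486 tilt [ 6.e-04 -3.e-04 -1.e+00] F [-3.3 -0.2  8.5] T [-0.15  0.66 -0.07] w 0.443
shift mm [-0.4  0.2  0.5]
t 17.6 pos [ 0.5442 -0.1207  0.0598] yaw -42.91 j6 0.486 tilt [ 4.e-04 -2.e-04 -1.e+00] F [-6.8  0.2 17. ] T [ 0.11  1.3  -0.01] w 0.449
shift mm [-0.4  0.2  0.4]
```

```bash
python3 -m pendant '[0,0,0,0,0,0,0, 0,0,0,0,0,0,0,0,0,0,0,0,0,0,0,0,0,0,0,0,0,0,0,0,0,0,0,0,0,0,0,0,0,0,0]' >/dev/null
python3 - <<'E'
from h import *
to([0.5442,-0.1207,0.0594])
w=snapshot('wrist');s=snapshot('scene');t=snapshot('top'); save('wrist9',w['image'])
save('scene9c',cv2.resize(s['image'][130:280,220:380],None,fx=4,fy=4,interpolation=cv2.INTER_CUBIC))
for n,P in [('wrist',fish(w)),('scene',pts(s))]:
    m=(np.hypot(P[...,0]-.5442,P[...,1]+.1207)<.019)&(np.hypot(P[...,0]-.5442,P[...,1]+.1207)>.013)&(P[...,2]>.082)&(P[...,2]<.1)
    q=P[m]; print(n,len(q),np.median(q[:,2]) if len(q) else 0, np.histogram(q[:,2],9,(.082,.1))[0])
    A=np.c_[q[:,:2]-q[:,:2].mean(0),np.ones(len(q))]; print(np.linalg.lstsq(A,q[:,2],rcond=None)[0])
    m=(np.hypot(P[...,0]-.5442,P[...,1]+.1207)<.0245)&(np.hypot(P[...,0]-.5442,P[...,1]+.1207)>.0205)&(P[...,2]>.034)&(P[...,2]<.055)
    q=P[m]; print('plate?',len(q),np.histogram(q[:,2],7,(.034,.055)))
E
```

```text
t 18.2 pos [ 0.5442 -0.1207  0.0598] yaw -42.91 j6 0.486 tilt [ 5.e-04 -3.e-04 -1.e+00] F [-7.4  1.2 17.3] T [0.06 1.31 0.02] w 0.447
shift mm [-0.1 -0.   0.4]
wrist 2944 0.08997064920585182 [  21   29   66 1409 1365   12   13   14   15]
[-0.02211177 -0.00841791  0.08993535]
plate? 1022 (array([352, 417, 253,   0,   0,   0,   0]), array([0.034, 0.037, 0.04 , 0.043, 0.046, 0.049, 0.052, 0.055]))
scene 16 0.08943067337271282 [0 2 3 6 4 1 0 0 0]
[0.15270229 0.11300955 0.08906042]
plate? 47 (array([10, 15, 14,  0,  3,  1,  4]), array([0.034, 0.037, 0.04 , 0.043, 0.046, 0.049, 0.052, 0.055]))
```

View pics/scene9c.png

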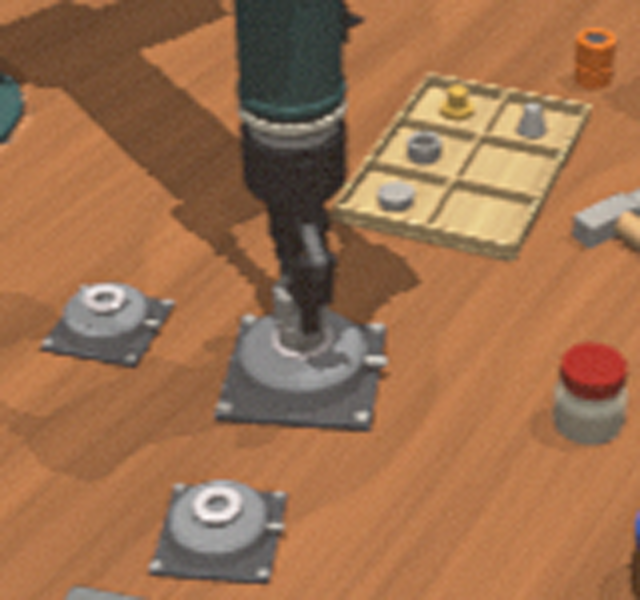

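View pics/wrist9.png

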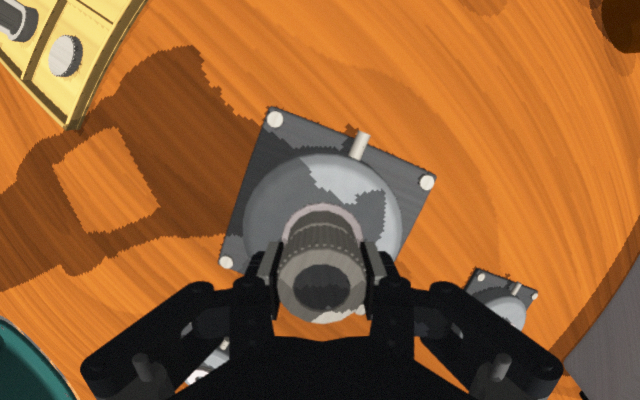

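The collar's top measures 90.0 mm, so its underside is at 40 mm. The plate is down to about 40 mm, and the force holds steady at about 17 N. Both pictures show the collar gripped on the post, at (320,285) in the wrist view. I'm handing in.

```bash
python3 -c "
from rig import *
print(sign_off())"
```

```text
the job is handed in; nothing more can be done
None
```

The collar is fully home on the largest holder, and the gripper is still holding it there. I took it from the middle compartment of the tray and lowered it onto the post until it rested on the cross-pin. I then turned it about 50°, felt the keyway drop over the pin, and pushed it down against the spring plate. I handed in at about 18 s.

Last checks:
- **Height:** the collar's top measured 90.0 mm with the wrist camera and about 89.4 mm with the scene camera. Both agree with the underside being home at 40 mm.
- **Push:** the tool came to a hard stop at a TCP height of 59.8 mm and held there for 0.6 s. The upward force was steady at about 17 N, and the spring needs 10 N to stay fully down.
- **Grip:** commanded at 90 N, opening steady at about 0.45.
- **Other parts:** the tray parts, hammer head and jar in the last scene crop look unmoved. I didn't measure them again or check the screwdriver.

Things that disagreed or went wrong:
- **Holder position:** the cameras differed by 2–4 mm on where the holder is, so I used a combined estimate.
- **Sideways load:** about 7 N sideways remains at the wrist from that small offset.
- **Refused move:** one move was rejected because I typed a row wrong. The arm did not move, and I resent it.

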